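Lay three shingles on a sample roof board

ROBOT

A 6-joint arm with a two-finger parallel gripper is mounted at the origin on a cart in front of the work surface, level with it; the furniture and walls round the work are solid. World frame = base frame: x ahead of the robot, y to its left, z up, the work surface at z = 0. Lengths are in m, angles in rad, forces in N, time in s.
With the tool pointing down it reaches from about 0.3 to 0.875 m from the base axis. Payload 6.4 kg.
Tool frame: the origin (TCP) lies at the very end of the fingers, on their centre line; the grasp point (between the pads) lies 19 mm behind it; z points along the fingers, y is the line along which they close (so a half turn about z gives the same grasp; the last joint's range is limited). The gripper opens to 85 mm and grips with 20 to 120 N. Pads are 22 mm wide; open, the fingers measure 114 mm over their backs; the gripper's body (76 mm by 85 mm) begins 54 mm behind the grasp point. The pads swing forward as they close: fully open they stand 13 mm farther back than shut.
Start: joints at [0.976, 0.181, 1.607, -0, 1.354, -0.206], TCP at [0.218, 0.532, 0.231] pointing down, gripper open.
Joint ranges: [-2.99, 2.99], [-0.89, 2.07], [0.3, 2.58], [-1.14, 4.28], [0, 2.63], [-3.12, 3.12]. Speed limits (rad/s): [2.57, 2.57, 3.01, 3.14, 3.14, 3.14].

INTERFACE

Orientations are given as a unit quaternion [w, x, y, z].
In Python, from bench import * gives the robot as it stands. The module is installed in compiled form; this text tells all that it offers.
- The arm moves only by the tool arm_command, never from a script. Its arguments are lists of equal length, an entry for each row: "dp": the shift along the tool's x, y, z in units of 0.25 m (1.0 is 0.25 m), a list of three; "turn": the turn, a rotation vector about the tool's x, y, z in units of 30 degrees (1.0 is 30 degrees), a list of three; "jaw": the opening, from 0 (shut) to 1 (fully open). A call has 1 to 5 rows; each row is the pose to reach, as a shift and turn from the pose commanded when the call began, along the tool's axes at that moment; what a row does not reach only later rows make up. A row lasts 1/8 s, in which the tool goes at most 62.5 mm and 10.7 degrees, less where a joint would pass 70% of its speed; a pose out of reach is approached as far as the arm can. A call with a number of a shift or a turn outside -1 to 1 is refused whole. A call with a gripper value outside its range is refused whole. The fingers move at their own pace and stop on an object; the grip force is fixed at half the most. Time passes only in rows, so rows that repeat a pose let the fingers close. It gives the time, the measured TCP pose, the force, the opening and the grip force at its end, in the units of the state.
- get_obs(): the state, without advancing time (a new reading comes with each control period).
- camera(name): name is "scene" or "top"; returns the picture (384x512x3 uint8, blue, green, red); there is no depth.
- get_calibration(name): a dict with "camera_matrix" (3x3 intrinsics, pixels), "R" (3x3) and "t" (3): a world point X has camera coordinates R X + t. Camera axes: x right, y down, z forward; pixel columns grow to the right and rows downward; lengths in m; the calibration is good to about 2 mm. A picture is of the moment at which its call begins. get_calibration takes no time and is no camera call.
- hand_in(): hands the job in; it is judged then, once.
The state is a dict: "time_s": time; "q": joint angles; "dq": joint speeds; "joint_efforts": joint torques, N m; "eef_pos": TCP position; "eef_rot": TCP orientation; "wrist_force": force on the tool from outside, world axes, zero at the start; "torque": the same for the moment, N m; "opening": opening from 0.0 (shut) to 1.0 (fully open); "grasp_force": force on a finger pad.
Only numpy, scipy, OpenCV 4.12 (cv2) and the standard library are available. Lean on these libraries where they do the work, as an engineer would, in place of code of your own. Each camera call takes 0.05 s, during which the arm holds its last target. There are 200 camera calls.

TASK

Take the two small piles of wooden shingles apart. Lay the three whole ones lengthways down the middle of the sloping board like a roof: first the square-ended one on the lowest chalk line, then the round-nosed one on the middle line, then the pointed one on the top line, each with its lower end (the nose, where it has one) on its line, lying over the upper end of the one below. Put the short snapped piece flat in the black tray, and leave the glue bottle standing where it is.

Things in the scene. Friction and masses are not known exactly. Their poses are not given: they have to be found in the camera images.
- square_shingle: pale wooden shingle, a plain rectangle 90 long (x) x 56 wide (y) x 10 thick (z), both ends square and alike; origin at the centre of its underside. At the start it lies across the top of one of the two piles (each pile is two pieces; which of the two top pieces lies on which lower piece varies)
- round_shingle: pale wooden shingle 90 long (x) x 56 wide (y) x 10 thick (z) overall; half-round nose (radius 28) at its -x end, square upper end at +x, origin at the centre of its underside, 45 from either end; straight sides from x = -17 to +45. Starts flat on the bench as the lower piece of a pile, nose roughly towards the robot
- pointed_shingle: pale wooden shingle 90 long (x) x 56 wide (y) x 10 thick (z) overall; right-angled pointed nose with its tip at the -x end, square upper end at +x, origin at the centre of its underside, 45 from either end; straight sides from x = -17 to +45. Starts flat on the bench as the lower piece of the other pile, nose roughly towards the robot
- broken_shingle: short snapped-off piece of the same shingle, 56 wide (y) x 10 thick (z), full width from x = -20 to +20, with ragged steps out to x = -30 on its -x side; origin at the centre of the underside of the full-width part. Starts across the top of one of the piles
- roof_board: fixed grey-faced board 115 wide (y) x 234 long, 12 thick, on low bearers, its face sloping 10 degrees (0.175 rad), rising towards its +x (away from the robot, turned by its yaw); origin on the bench below the middle of the face, which is 35 above the bench there
- line_1: lowest white chalk line across the sloping board, for the square-ended shingle; origin on the board's face at the middle of the line; x points straight up the slope, y along the line, z square out of the face. The shingle lies flat on the face, its origin at x = +45. The three lines are 62 apart up the slope
- line_2: middle chalk line, for the round nose; axes as line_1. Lying with its upper end on the board and resting on the upper edge of the square shingle, the round shingle is tilted 0.16 rad flatter than the board (so about level), its nose about 14 above the face (z) over this line
- line_3: top chalk line, for the pointed nose; axes as line_1. The pointed shingle laps over the round one in the same way, its tip about 14 above the face over this line
- tray: fixed black open tray 100 (x) x 170 (y) x 29 high, for the snapped piece; its long way lies roughly across the robot's front; floor 3 thick, walls 4; origin at the centre of its underside
- glue_bottle: white glue bottle with an orange cap, standing, 59 across, 174 high, a loose bystander behind the work; origin at the centre of its underside. Also fixed behind: left of the bottle a wooden clamp rack 255 high, its near side running from about x 0.56, y 0.33 to x 0.71, y 0.13 m; at the right the mitre saw, beyond x 0.57, y -0.25 m
Things that resemble listed ones, but are neither listed nor needed, are in the scene too. Leave any orange look-alike of the round_shingle alone.

How it is judged:
By the outcome, as a careful person would: the job done as asked, in the order asked, and still so for the second after the job is handed in, with the robot touching nothing.
It also fails if it takes over 115 s, if anything falls off the work surface, if the arm or the gripper's body presses on something with over 40 N, if the wrist force passes 120 N, or if a joint passes its speed limit or range.

## Working session

There is one attempt and no reset: what is moved stays moved. The work goes in short steps, Python scripts to look and compute and a tool call to move; the robot and the scene stay as the last step left them, time stands still between calls to the robot, and variables do not carry over. Pictures are saved under pics/ and viewed, at most 17 in all, crops included, and the job is handed in when it is done.

Besides the shell and the picture viewer there is one more tool, called in YAML: its name, and indented under it one key for each argument. arm_command: Moves the arm, as the interface text tells. Its arguments: {"type":"object","properties":{"dp":{"type":"array"},"turn":{"type":"array"},"jaw":{"type":"array"}},"required":["dp","turn","jaw"]}

```bash
mkdir -p pics; python3 - <<'E'
from bench import *
import cv2
for n in("top","scene"):
    im=camera(n); cv2.imwrite(f"pics/{n}0.png",im)
    c=get_calibration(n); print(n,c)
print(get_obs())
E
```

```text
top {'camera_matrix': array([[482.18487505,   0.        , 245.96265299],
       [  0.        , 482.18487505, 178.39225917],
       [  0.        ,   0.        ,   1.        ]]), 'R': array([[-0.00292445, -0.9999847 , -0.00469532],
       [-0.99834899,  0.00318895, -0.05735083],
       [ 0.05736493,  0.00451985, -0.99834305]]), 't': array([0.02587365, 0.60081189, 1.17815383])}
scene {'camera_matrix': array([[383.51855499,   0.        , 255.25643022],
       [  0.        , 383.51855499, 192.40706942],
       [  0.        ,   0.        ,   1.        ]]), 'R': array([[ 0.69360185, -0.72034913, -0.00368881],
       [-0.43087577, -0.41076229, -0.80350508],
       [ 0.57728896,  0.55890203, -0.59528646]]), 't': array([-0.39131457,  0.31354333,  0.59707716])}
{'time_s': 0.1, 'q': array([ 9.75719243e-01,  1.81492732e-01,  1.60794066e+00, -4.34022469e-05,
        1.35380331e+00, -2.06309950e-01]), 'dq': array([-0.00176872, -0.00268933, -0.00240317, -0.00097695,  0.00036074,
       -0.00045389]), 'joint_efforts': array([ 1.59319911e-04, -4.45878303e+01, -3.52237487e+01, -3.43304091e-04,
        4.20130804e-03, -4.51543400e-06]), 'eef_pos': array([0.21765737, 0.5316523 , 0.23044386]), 'eef_rot': array([-3.01126284e-04,  1.93157081e-01,  9.81167501e-01, -7.65176976e-04]), 'wrist_force': array([ 0.09321167, -0.06800463, -0.23708885]), 'torque': array([ 0.00779031, -0.0448106 ,  0.05664412]), 'grasp_force': 0.0, 'opening': 0.9968933183042221}
```

View pics/top0.png

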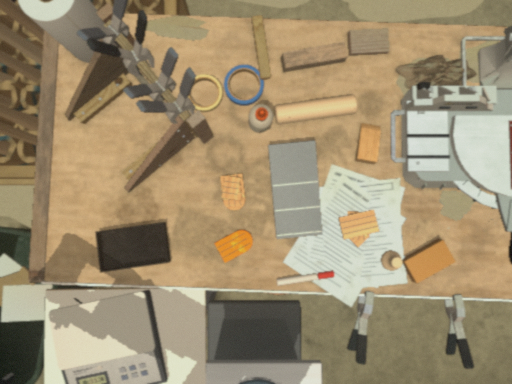

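View pics/scene0.png

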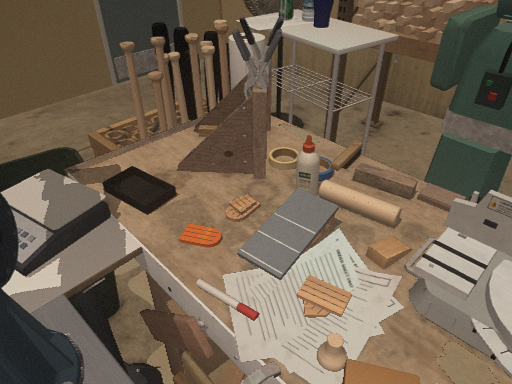

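The top view shows:
- Pile A at about (233,190): a short piece on a rounded shingle.
- Pile B at about (358,226): the square shingle across another shingle.
- The orange look-alike at (235,245), to be left alone.
- The board at (296,188), with lines at about rows 185 and 209.
- The tray at (134,246) and the bottle at (261,116).

One enlarged crop will confirm these.

```bash
python3 - <<'E'
import cv2,numpy as np
t=cv2.imread("pics/top0.png"); s=cv2.imread("pics/scene0.png")
a=cv2.resize(t[165:217,205:262],None,fx=7,fy=7,interpolation=2)[:300,:399]
b=cv2.resize(t[203:253,330:387],None,fx=7,fy=7,interpolation=2)[:300,:399]
a=cv2.resize(t[165:215,205:270],(390,300),interpolation=2)
b=cv2.resize(t[200:250,325:390],(390,300),interpolation=2)
c=cv2.resize(s[180:230,210:275],(390,300),interpolation=2)
d=cv2.resize(s[270:320,292:357],(390,300),interpolation=2)
cv2.imwrite("pics/crop1.png",np.vstack([np.hstack([a,b]),np.hstack([c,d])]))
cv2.imwrite("pics/board1.png",cv2.resize(t[130:245,260:330],None,fx=5,fy=5,interpolation=2))
E
```

```text
(no output)
```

View pics/crop1.png

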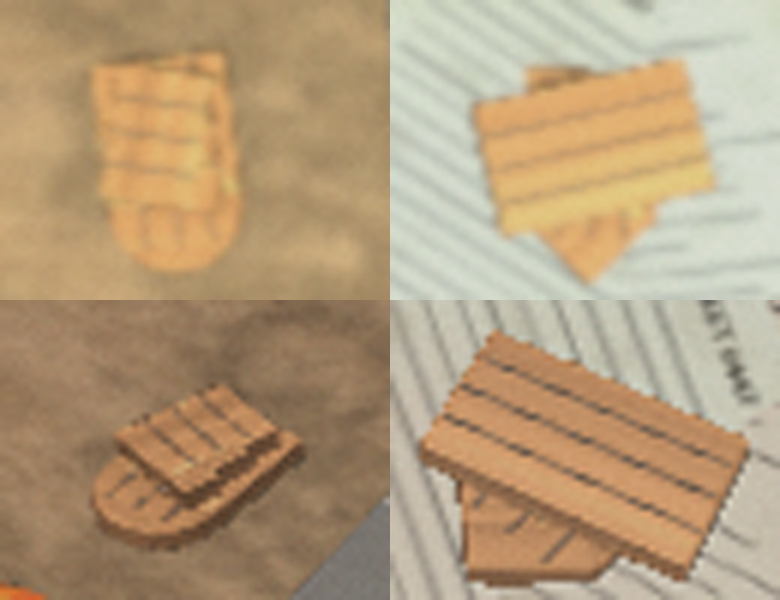

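View pics/board1.png

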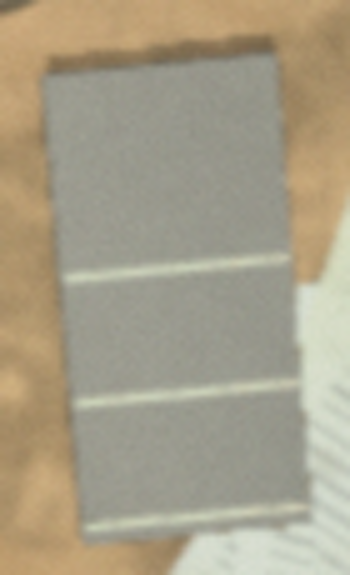

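Pile A is the snapped piece on the round shingle. Pile B is the square shingle on the pointed one. Next I fit the poses from picked corners and overlay the outlines to check them.

```bash
cat > h.py <<'E'
import numpy as np,cv2
from scipy.optimize import least_squares
from scipy.spatial.transform import Rotation as R
from bench import *
CAL={n:get_calibration(n) for n in("top","scene")}
def proj(n,X):
    c=CAL[n];p=np.atleast_2d(X)@c["R"].T+c["t"];p=p@c["camera_matrix"].T;return p[:,:2]/p[:,2:]
def up(n,uv,z):
    c=CAL[n];d=c["R"].T@np.linalg.solve(c["camera_matrix"],[*uv,1]);o=-c["R"].T@c["t"];return o+d*(z-o[2])/d[2]
def pose(p,L,rot=None):  # p=x,y,yaw,z0 ; L local pts
    return R.from_euler('z',p[2]).apply(np.atleast_2d(L))+[p[0],p[1],0]
def fit(obs,p0):  # obs: list of (cam,uv,local)
    f=lambda p:np.concatenate([(proj(n,pose(p,l))[0]-uv) for n,uv,l in obs])
    r=least_squares(f,p0,loss='soft_l1');return r.x,f(r.x).reshape(-1,2)
def unc(xy,off,s): return (np.array(xy)+.5)/s-.5+off
E
cat > m1.py <<'E'
from h import *
A=(205,165);B=(325,200);C=(210,180);D=(292,270);G=(260,130)
def o(n,off,s,xy,l): return (n,unc(xy,off,s),np.array(l,float)/1000)
sq=[o("top",B,6,p,l) for p,l in zip([(83,105),(295,60),(327,187),(112,236)],[(-45,28,20),(45,28,20),(45,-28,20),(-45,-28,20)])]
sq+=[o("scene",D,6,p,l) for p,l in zip([(103,32),(358,137),(298,268),(30,142)],[(-45,28,20),(45,28,20),(45,-28,20),(-45,-28,20)])]
pt=[o("top",B,6,(200,283),(-45,0,10)),o("top",B,6,(137,67),(45,28,10)),o("top",B,6,(268,205),(-17,-28,10))]
rd=[o("top",A,6,(225,52),(45,-28,10)),o("top",A,6,(172,271),(-45,0,10)),o("top",A,6,(240,208),(-17,-28,10))]
sl=np.radians(10);t=lambda x,y:(x*np.cos(sl),y,35+x*np.sin(sl))
bd=[o("top",G,5,p,t(*l)) for p,l in zip([(48,72),(272,55),(308,520),(85,540)],[(117,57.5),(117,-57.5),(-117,-57.5),(-117,57.5)])]
for n,obs,p0 in(("square",sq,(.4,-.2,-1.3)),("pointed",pt,(.4,-.2,0)),("round",rd,(.45,.1,0)),("board",bd,(.5,0,0))):
    p,r=fit(obs,p0);print(n,np.round(p,4),np.round(r,1).tolist())
    if n=="board":P=p
# lines: s along slope
for (a,b) in(((85,527),(305,509)),((77,404),(300,384)),((67,279),(290,258))):
    m=unc(np.mean([a,b],0),G,5)
    r=least_squares(lambda q:proj("top",pose(P,np.array([t(*q)])/1000))[0]-m,[0,0]);print("line s,y",np.round(r.x,1))
im=cv2.imread("pics/top0.png")
big=cv2.resize(im[160:280,80:270],None,fx=4,fy=4,interpolation=2)
cv2.imwrite("pics/trayA.png",big)
E
python3 m1.py
```

```text
square [ 0.4885 -0.2529 -1.3476] [[-0.1, -0.5], [0.1, -1.2], [0.2, -0.1], [0.4, 0.0], [-0.5, -0.7], [0.4, 0.5], [-0.3, 0.2], [-0.8, 0.4]]
pointed [ 0.4767 -0.2535 -0.0126] [[0.3, -0.2], [-0.6, -0.8], [0.3, 1.5]]
round [0.567  0.0581 0.0609] [[0.3, 0.2], [0.2, 0.5], [-0.6, -1.0]]
board [ 0.5725 -0.0962  0.0867] [[-1.4, -0.3], [1.3, -1.2], [0.9, 0.6], [-0.9, 0.7]]
line s,y [-109.3    0.2]
line s,y [-47.2  -1.3]
line s,y [15.  -1.2]
```

View pics/trayA.png

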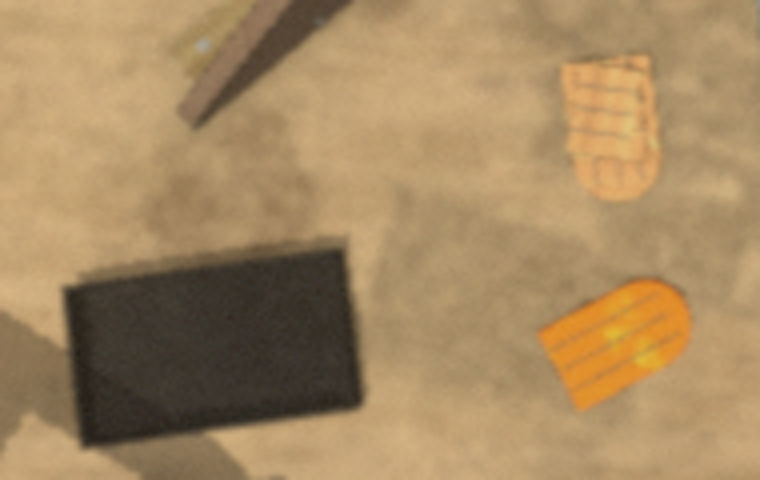

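The tray rim corners in this crop are about (65,288), (345,240), (363,405) and (83,445). The snapped piece's straight edge faces left, towards +y, with its ragged side to the right. Next: tray and broken poses, plus a move planner that prints dp and turn values.

```bash
cat >> h.py <<'E'
def mat(p):  # tool rotation: yaw of tool x (deg), pitch: tilt about closing axis so tool x follows slope (deg, + = tool x-world-up)
    return None
def tool(yaw,slope,flip):
    """closing axis perpendicular to piece x (heading yaw rad), piece x rising by slope; flip: tool x = -piece x"""
    X=np.array([np.cos(yaw)*np.cos(slope),np.sin(yaw)*np.cos(slope),np.sin(slope)])
    Z=-np.cross(X,[-np.sin(yaw),np.cos(yaw),0]); 
    if flip:X=-X
    return R.from_matrix(np.c_[X,np.cross(Z,X),Z])
def rq(q): return R.from_quat(np.roll(q,-1))
def plan(wps,cur=None):
    """wps: list of (pos,Rot,label); prints dp, turn from each to the next"""
    o=get_obs(); p,r=(o["eef_pos"],rq(o["eef_rot"])) if cur is None else cur
    for P,Q,l in wps:
        d=r.inv().apply(np.array(P)-p)/.25; t=(r.inv()*Q).as_rotvec()/np.radians(30)
        print(l,"dp",np.round(d,3).tolist(),"turn",np.round(t,3).tolist()); p,r=np.array(P),Q
E
cat > m2.py <<'E'
from h import *
T=(80,160);A=(205,165)
o=lambda off,s,xy,l:("top",unc(xy,off,s),np.array(l,float)/1000)
tr=[o(T,4,p,l) for p,l in zip([(65,288),(345,240),(363,405),(83,445)],[(50,85,29),(50,-85,29),(-50,-85,29),(-50,85,29)])]
print("tray",fit(tr,(.4,.3,.1)))
br=[o(A,6,(93,68),(20,-28,20)),o(A,6,(103,203),(20,28,20))]
p,r=fit(br,(.56,.06,1.6));print("broken",p,r.tolist())
R0=rq(get_obs()["eef_rot"]);print(R0.as_matrix().round(3).tolist())
Q=[tool(p[2],0,f) for f in(0,1)]
for q in Q:print((R0.inv()*q).as_rotvec(degrees=True))
E
python3 m2.py
```

```text
tray (array([0.43698208, 0.29966481, 0.14432756]), array([[ 0.04473442, -1.28004167],
       [-1.08971461,  0.48740886],
       [ 0.04373462,  0.03262583],
       [ 0.84400791,  0.33763442]]))
broken [0.58072381 0.0660501  1.64475722] [[-0.0029328086332043313, -0.03802534664990276], [0.002916515110484852, 0.03782001955741521]]
[[-0.925, 0.379, -0.001], [0.379, 0.925, -0.001], [0.0, -0.002, -1.0]]
[-9.23865191e-02  3.62052283e-02  6.34881595e+01]
[-4.11066197e-02 -1.04893621e-01 -1.16511795e+02]
```

```bash
cat > p1.py <<'E'
from h import *
o=get_obs();p0=o["eef_pos"];r0=rq(o["eef_rot"]);Q=tool(1.6448,0,0);P=np.array([.580,.066,.09])
rv=(r0.inv()*Q).as_rotvec()
w=[(p0+(P-p0)*k/3,r0*R.from_rotvec(rv*k/3),"a%d"%k) for k in(1,2,3)]
plan(w+[((.580,.066,.010),Q,"down")])
E
python3 p1.py
```

```text
a1 dp [-0.682, -0.391, 0.188] turn [-0.001, 0.0, 0.705]
a2 dp [-0.778, -0.118, 0.187] turn [-0.001, 0.0, 0.705]
a3 dp [-0.768, 0.17, 0.187] turn [-0.001, 0.0, 0.705]
down dp [-0.0, -0.0, 0.32] turn [0.0, -0.0, -0.0]
```

arm_command:
  dp:
    - [-0.682, -0.391, 0.188]
    - [-0.682, -0.391, 0.188]
    - [-0.682, -0.391, 0.188]
    - [-0.682, -0.391, 0.188]
  turn:
    - [0, 0, 0.705]
    - [0, 0, 0.705]
    - [0, 0, 0.705]
    - [0, 0, 0.705]
  jaw: [0.9, 0.9, 0.9, 0.9]

```text
time_s: 0.6
eef_pos: [0.3397, 0.3741, 0.1829]
eef_rot: [-0.0, 0.372, 0.928, -0.001]
wrist_force: [0.6, 1.1, -0.5]
opening: 0.9
grasp_force: 0.0
```

arm_command:
  dp:
    - [-0.778, -0.118, 0.187]
    - [-0.778, -0.118, 0.187]
    - [-0.778, -0.118, 0.187]
    - [-0.778, -0.118, 0.187]
  turn:
    - [0, 0, 0.705]
    - [0, 0, 0.705]
    - [0, 0, 0.705]
    - [0, 0, 0.705]
  jaw: [0.9, 0.9, 0.9, 0.9]

```text
time_s: 1.1
eef_pos: [0.4609, 0.2198, 0.1367]
eef_rot: [-0.0, 0.536, 0.844, -0.0]
wrist_force: [-1.2, 0.5, 0.9]
opening: 0.899
grasp_force: 0.0
```

arm_command:
  dp:
    - [-0.768, 0.17, 0.187]
    - [-0.768, 0.17, 0.187]
    - [-0.768, 0.17, 0.187]
    - [-0.768, 0.17, 0.187]
  turn:
    - [0, 0, 0.705]
    - [0, 0, 0.705]
    - [0, 0, 0.705]
    - [0, 0, 0.705]
  jaw: [0.9, 0.9, 0.9, 0.9]

```text
time_s: 1.6
eef_pos: [0.5818, 0.0652, 0.09]
eef_rot: [-0.0, 0.681, 0.732, -0.0]
wrist_force: [-0.2, 0.6, -0.2]
opening: 0.898
grasp_force: 0.0
```

```bash
python3 - <<'E'
from h import *
o=get_obs();print(o["time_s"],o["eef_pos"],o["opening"],o["wrist_force"])
plan([((.580,.066,.012),tool(1.6448,0,0),"down")])
E
```

```text
1.6 [0.5818101  0.06520631 0.09001272] 0.8979683130183873 [-0.17465623  0.57223957 -0.22505363]
down dp [0.004, -0.007, 0.312] turn [-0.001, -0.0, -0.003]
```

arm_command:
  dp:
    - [0.004, -0.007, 0.2]
    - [0.004, -0.007, 0.29]
    - [0.004, -0.007, 0.316]
    - [0.004, -0.007, 0.316]
  turn:
    - [0, 0, 0]
    - [0, 0, 0]
    - [0, 0, 0]
    - [0, 0, 0]
  jaw: [0.82, 0.82, 0.82, 0.82]

```text
time_s: 2.1
eef_pos: [0.579, 0.069, 0.0125]
eef_rot: [0.0, 0.68, 0.733, 0.0]
wrist_force: [-0.3, -0.2, 0.8]
opening: 0.819
grasp_force: 0.0
```

arm_command:
  dp:
    - [0, 0, 0]
    - [0, 0, 0]
    - [0, 0, 0]
    - [0, 0, 0]
  turn:
    - [0, 0, 0]
    - [0, 0, 0]
    - [0, 0, 0]
    - [0, 0, 0]
  jaw: [0.5, 0.5, 0.5, 0.5]

```text
time_s: 2.6
eef_pos: [0.5794, 0.0684, 0.0141]
eef_rot: [0.001, 0.68, 0.733, 0.001]
wrist_force: [-3.3, 1.6, 9.9]
opening: 0.628
grasp_force: 59.5
```

```bash
python3 - <<'E'
from h import *
cv2.imwrite("pics/g1.png",np.vstack([cv2.resize(camera("scene")[120:270,150:350],(800,600),interpolation=2)]))
E
```

```text
(no output)
```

View pics/g1.png

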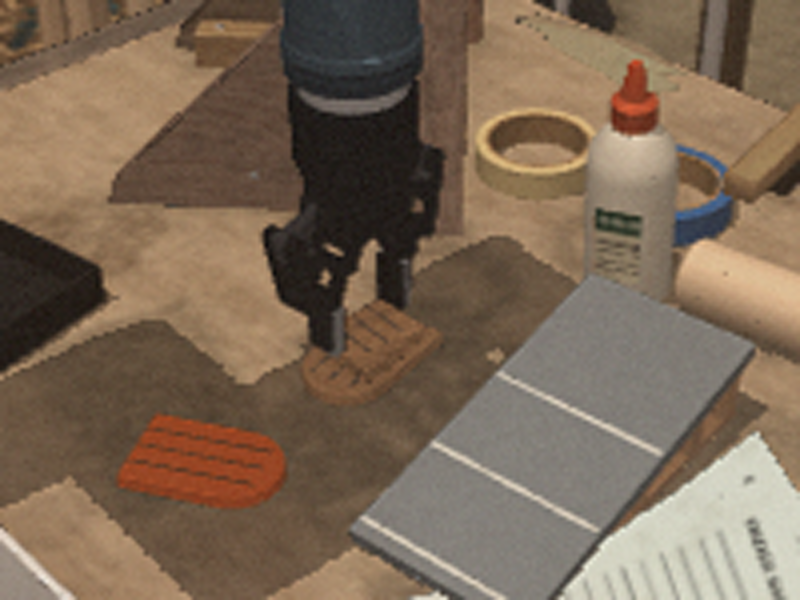

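The fingers hold the snapped piece at opening 0.63 and 59 N. Next: lift it and carry it to the tray.

```bash
cat > p2.py <<'E'
from h import *
o=get_obs();p0=o["eef_pos"];r0=rq(o["eef_rot"]);print(p0)
up_=p0+[0,0,.08];Q=tool(np.radians(184),0,0);P=np.array([.437,.300,.075])
rv=(r0.inv()*Q).as_rotvec()
w=[(up_,r0,"up")]+[(up_+(P-up_)*k/3,r0*R.from_rotvec(rv*k/3),"a%d"%k) for k in(1,2,3)]
plan(w+[((.437,.300,.010),Q,"down")])
E
python3 p2.py
```

```text
[0.57945033 0.06838796 0.01414931]
up dp [0.0, 0.001, -0.32] turn [0.0, 0.0, 0.0]
a1 dp [0.322, -0.166, 0.025] turn [0.001, 0.001, -0.997]
a2 dp [0.362, 0.017, 0.025] turn [0.001, 0.001, -0.997]
a3 dp [0.306, 0.195, 0.026] turn [0.001, 0.001, -0.997]
down dp [0.0, -0.0, 0.26] turn [0.0, 0.0, -0.0]
```

arm_command:
  dp:
    - [0, 0, -0.1]
    - [0, 0, -0.34]
    - [0, 0, -0.34]
  turn:
    - [0, 0, 0]
    - [0, 0, 0]
    - [0, 0, 0]
  jaw: [0.5, 0.5, 0.5]

```text
time_s: 3.02
eef_pos: [0.5829, 0.0677, 0.1031]
eef_rot: [0.004, 0.68, 0.733, 0.003]
wrist_force: [0.1, -0.9, -0.3]
opening: 0.618
grasp_force: 61.6
```

arm_command:
  dp:
    - [0.322, -0.166, 0.025]
    - [0.322, -0.166, 0.025]
    - [0.322, -0.166, 0.025]
    - [0.322, -0.166, 0.025]
  turn:
    - [0, 0, -0.997]
    - [0, 0, -0.997]
    - [0, 0, -0.997]
    - [0, 0, -0.997]
  jaw: [0.5, 0.5, 0.5, 0.5]

```text
time_s: 3.52
eef_pos: [0.5308, 0.1454, 0.0905]
eef_rot: [-0.0, 0.468, 0.884, -0.0]
wrist_force: [-0.4, 0.0, -0.7]
opening: 0.621
grasp_force: 61.7
```

arm_command:
  dp:
    - [0.362, 0.017, 0.025]
    - [0.362, 0.017, 0.025]
    - [0.362, 0.017, 0.025]
    - [0.362, 0.017, 0.025]
  turn:
    - [0, 0, -0.997]
    - [0, 0, -0.997]
    - [0, 0, -0.997]
    - [0, 0, -0.997]
  jaw: [0.5, 0.5, 0.5, 0.5]

```text
time_s: 4.03
eef_pos: [0.4839, 0.2221, 0.0843]
eef_rot: [0.0, 0.226, 0.974, 0.0]
wrist_force: [0.8, -0.5, -0.3]
opening: 0.619
grasp_force: 61.7
```

arm_command:
  dp:
    - [0.306, 0.195, 0.026]
    - [0.306, 0.195, 0.026]
    - [0.306, 0.195, 0.026]
    - [0.306, 0.195, 0.026]
  turn:
    - [0, 0, -0.997]
    - [0, 0, -0.997]
    - [0, 0, -0.997]
    - [0, 0, -0.997]
  jaw: [0.5, 0.5, 0.5, 0.5]

```text
time_s: 4.53
eef_pos: [0.4367, 0.2992, 0.0778]
eef_rot: [0.0, -0.032, 0.999, -0.0]
wrist_force: [-0.2, 0.3, 0.2]
opening: 0.624
grasp_force: 61.8
```

```bash
python3 - <<'E'
from h import *
plan([((.437,.300,.011),tool(np.radians(184),0,0),"down")])
cv2.imwrite("pics/g2.png",cv2.resize(camera("scene")[120:270,80:280],(800,600),interpolation=2))
E
```

```text
down dp [-0.001, 0.003, 0.267] turn [-0.0, 0.0, -0.011]
```

View pics/g2.png

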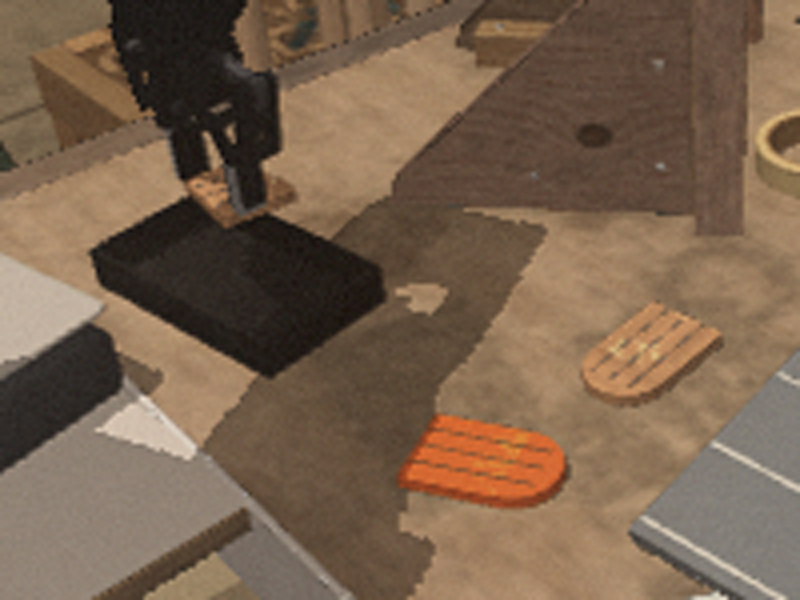

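The snapped piece is held over the tray, and the round shingle is now uncovered at about (650,355). Next: lower it and release.

arm_command:
  dp:
    - [0, 0.003, 0.18]
    - [0, 0.003, 0.25]
    - [0, 0.003, 0.267]
    - [0, 0.003, 0.267]
    - [0, 0.003, 0.267]
  turn:
    - [0, 0, 0]
    - [0, 0, 0]
    - [0, 0, 0]
    - [0, 0, 0]
    - [0, 0, 0]
  jaw: [0.5, 0.5, 0.5, 0.5, 0.85]

```text
time_s: 5.2
eef_pos: [0.4374, 0.3004, 0.0123]
eef_rot: [0.001, -0.035, 0.999, 0.0]
wrist_force: [-0.1, -0.1, 0.3]
opening: 0.812
grasp_force: 0.0
```

arm_command:
  dp:
    - [0, 0, 0]
    - [0, 0, 0]
    - [0, 0, -0.15]
    - [0, 0, -0.38]
    - [0, 0, -0.38]
  turn:
    - [0, 0, 0]
    - [0, 0, 0]
    - [0, 0, 0]
    - [0, 0, 0]
    - [0, 0, 0]
  jaw: [0.85, 0.85, 0.85, 0.85, 0.85]

```text
time_s: 5.82
eef_pos: [0.44, 0.3017, 0.1112]
eef_rot: [0.005, -0.035, 0.999, 0.002]
wrist_force: [0.5, 0.4, -0.5]
opening: 0.852
grasp_force: 0.0
```

```bash
cat > p3.py <<'E'
from h import *
o=get_obs();p0=o["eef_pos"];r0=rq(o["eef_rot"]);print(p0)
Q=tool(-1.3476+np.pi,0,0);P=np.array([.4885,-.2529,.10])
rv=(r0.inv()*Q).as_rotvec()
plan([(p0+(P-p0)*k/3,r0*R.from_rotvec(rv*k/3),"a%d"%k) for k in(1,2,3)]+[((.4885,-.2529,.0145),Q,"down")])
im=camera("top");cv2.imwrite("pics/top1.png",im)
E
python3 p3.py
```

```text
[0.44000356 0.30166433 0.11122298]
a1 dp [-0.013, -0.742, 0.013] turn [0.006, 0.004, 0.903]
a2 dp [-0.349, -0.655, 0.015] turn [0.006, 0.004, 0.903]
a3 dp [-0.609, -0.424, 0.015] turn [0.006, 0.004, 0.903]
down dp [0.0, 0.0, 0.342] turn [-0.0, -0.0, -0.0]
```

arm_command:
  dp:
    - [-0.013, -0.742, 0.013]
    - [-0.013, -0.742, 0.013]
    - [-0.013, -0.742, 0.013]
    - [-0.013, -0.742, 0.013]
  turn:
    - [0, 0, 0.903]
    - [0, 0, 0.903]
    - [0, 0, 0.903]
    - [0, 0, 0.903]
  jaw: [0.85, 0.85, 0.85, 0.85]

```text
time_s: 6.38
eef_pos: [0.4519, 0.1116, 0.1014]
eef_rot: [-0.001, 0.204, 0.979, -0.001]
wrist_force: [-0.1, 0.5, 0.3]
opening: 0.848
grasp_force: 0.0
```

arm_command:
  dp:
    - [-0.349, -0.655, 0.015]
    - [-0.349, -0.655, 0.015]
    - [-0.349, -0.655, 0.015]
    - [-0.349, -0.655, 0.015]
  turn:
    - [0, 0, 0.903]
    - [0, 0, 0.903]
    - [0, 0, 0.903]
    - [0, 0, 0.903]
  jaw: [0.85, 0.85, 0.85, 0.85]

```text
time_s: 6.88
eef_pos: [0.4687, -0.0723, 0.0983]
eef_rot: [-0.0, 0.426, 0.905, -0.0]
wrist_force: [-0.0, 0.3, 0.3]
opening: 0.851
grasp_force: 0.0
```

arm_command:
  dp:
    - [-0.609, -0.424, 0.015]
    - [-0.609, -0.424, 0.015]
    - [-0.609, -0.424, 0.015]
    - [-0.609, -0.424, 0.015]
    - [-0.609, -0.424, 0.015]
  turn:
    - [0, 0, 0.903]
    - [0, 0, 0.903]
    - [0, 0, 0.903]
    - [0, 0, 0.903]
    - [0, 0, 0.903]
  jaw: [0.85, 0.85, 0.85, 0.85, 0.85]

```text
time_s: 7.5
eef_pos: [0.4844, -0.252, 0.094]
eef_rot: [-0.002, 0.623, 0.782, 0.0]
wrist_force: [1.1, 1.0, 0.1]
opening: 0.851
grasp_force: 0.0
```

```bash
python3 - <<'E'
from h import *
plan([((.4885,-.2529,.0165),tool(-1.3476+np.pi,0,0),"down")])
im=cv2.imread("pics/top1.png")
cv2.imwrite("pics/v1.png",np.hstack([cv2.resize(im[160:220,205:270],(390,360),interpolation=2),cv2.resize(im[215:275,90:155],(390,360),interpolation=2)]))
E
```

```text
down dp [-0.008, 0.016, 0.31] turn [-0.003, -0.006, 0.002]
```

View pics/v1.png

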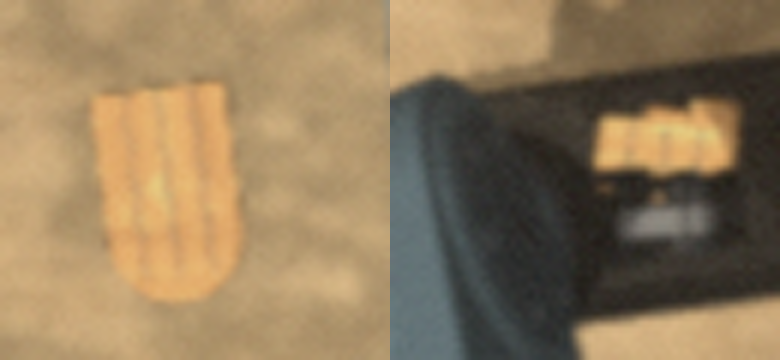

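The snapped piece lies in the tray, and the round shingle has corners at (92,97) and (224,84) and its nose at (177,300) in the crop. Next: grasp the square shingle.

arm_command:
  dp:
    - [-0.008, 0.016, 0.2]
    - [-0.008, 0.016, 0.29]
    - [-0.008, 0.016, 0.31]
    - [-0.008, 0.016, 0.31]
    - [-0.008, 0.016, 0.31]
  turn:
    - [0, 0, 0]
    - [0, 0, 0]
    - [0, 0, 0]
    - [0, 0, 0]
    - [0, 0, 0]
  jaw: [0.85, 0.85, 0.85, 0.85, 0.85]

```text
time_s: 8.12
eef_pos: [0.49, -0.2556, 0.0191]
eef_rot: [0.001, 0.624, 0.781, -0.0]
wrist_force: [-0.1, 0.4, 1.1]
opening: 0.851
grasp_force: 0.0
```

arm_command:
  dp:
    - [0, 0, 0]
    - [0, 0, 0]
    - [0, 0, 0]
    - [0, 0, 0]
    - [0, 0, 0]
  turn:
    - [0, 0, 0]
    - [0, 0, 0]
    - [0, 0, 0]
    - [0, 0, 0]
    - [0, 0, 0]
  jaw: [0.5, 0.5, 0.5, 0.5, 0.5]

```text
time_s: 8.75
eef_pos: [0.4892, -0.2558, 0.0182]
eef_rot: [0.0, 0.624, 0.781, -0.0]
wrist_force: [-0.6, 0.9, 5.5]
opening: 0.5
grasp_force: 2.6
```

```bash
cat > p4.py <<'E'
from h import *
o=lambda off,s,xy,l:("top",unc(xy,off,s),np.array(l,float)/1000)
A=(205,160)
rd=[o(A,6,(93,97),(45,28,10)),o(A,6,(225,84),(45,-28,10)),o(A,6,(177,300),(-45,0,10))]
p,r=fit(rd,(.56,.06,0));print("round",p,r.round(1).tolist())
ob=get_obs();p0=ob["eef_pos"];r0=rq(ob["eef_rot"]);print(p0,R.as_euler(r0,'xyz',degrees=True))
BY=.0867; BP=np.array([.5725,-.0962,0]); sl=np.radians(10)
def face(s,y,n): # s along slope from board middle, n square out of face
    return BP+R.from_euler('z',BY).apply([s*np.cos(sl)-n*np.sin(sl),y,.035+s*np.sin(sl)+n*np.cos(sl)])
S=-.109+.045
dz=p0[2]-.010   # tcp above piece's underside
Q=tool(BY,sl,1)
up_=p0+[0,0,.09];T=face(S,-.001,dz+.002);T2=face(S,-.001,dz+.06)
rv=(r0.inv()*Q).as_rotvec();print(np.degrees(rv))
plan([(up_,r0,"up")]+[(up_+(T2-up_)*k/3,r0*R.from_rotvec(rv*k/3),"a%d"%k) for k in(1,2,3)]+[(T,Q,"down")])
E
python3 p4.py
```

```text
round [0.56671317 0.05743769 0.08633713] [[-0.2, -0.4], [0.1, -0.2], [0.1, 0.8]]
[ 0.48923878 -0.2557753   0.01817837] [1.79984873e+02 2.64214050e-02 1.02728832e+02]
[ -7.18177614  -8.18706946 -82.01312418]
up dp [-0.0, 0.0, -0.36] turn [0.0, 0.0, 0.0]
a1 dp [0.195, 0.056, 0.023] turn [-0.08, -0.091, -0.911]
a2 dp [0.149, 0.139, 0.019] turn [-0.08, -0.091, -0.911]
a3 dp [0.069, 0.191, 0.02] turn [-0.08, -0.091, -0.911]
down dp [-0.0, 0.0, 0.232] turn [0.0, 0.0, -0.0]
```

The fingers closed over the top of the square shingle and missed it, so the tips sit about 2–4 mm behind the TCP at this opening. Next: reopen and go lower.

arm_command:
  dp:
    - [0, 0, -0.06]
    - [0, 0, -0.08]
    - [0, 0, -0.08]
    - [0, 0, -0.08]
    - [0, 0, -0.08]
  turn:
    - [0, 0, 0]
    - [0, 0, 0]
    - [0, 0, 0]
    - [0, 0, 0]
    - [0, 0, 0]
  jaw: [0.5, 0.85, 0.85, 0.85, 0.85]

```text
time_s: 9.38
eef_pos: [0.4888, -0.2553, 0.0374]
eef_rot: [-0.0, 0.624, 0.781, 0.0]
wrist_force: [-0.3, 0.1, -1.0]
opening: 0.853
grasp_force: 0.0
```

arm_command:
  dp:
    - [0, 0, 0.06]
    - [0, 0, 0.105]
    - [0, 0, 0.118]
    - [0, 0, 0.118]
  turn:
    - [0, 0, 0]
    - [0, 0, 0]
    - [0, 0, 0]
    - [0, 0, 0]
  jaw: [0.85, 0.85, 0.85, 0.85]

```text
time_s: 9.88
eef_pos: [0.4887, -0.2552, 0.0076]
eef_rot: [-0.001, 0.624, 0.781, 0.0]
wrist_force: [0.3, -0.7, 0.5]
opening: 0.847
grasp_force: 0.0
```

arm_command:
  dp:
    - [0, 0, 0]
    - [0, 0, 0]
    - [0, 0, 0]
    - [0, 0, 0]
  turn:
    - [0, 0, 0]
    - [0, 0, 0]
    - [0, 0, 0]
    - [0, 0, 0]
  jaw: [0.5, 0.5, 0.5, 0.5]

```text
time_s: 10.38
eef_pos: [0.4897, -0.256, 0.009]
eef_rot: [0.001, 0.624, 0.781, -0.0]
wrist_force: [1.4, 0.7, 6.0]
opening: 0.633
grasp_force: 63.6
```

```bash
python3 p4.py; python3 - <<'E'
from h import *
cv2.imwrite("pics/g3.png",cv2.resize(camera("scene")[210:360,220:420],(800,600),interpolation=2))
E
```

```text
round [0.56671317 0.05743769 0.08633713] [[-0.2, -0.4], [0.1, -0.2], [0.1, 0.8]]
[ 0.4896709  -0.25599309  0.00903949] [1.79943554e+02 7.27583565e-02 1.02736921e+02]
[ -7.18021897  -8.11972676 -82.00361258]
up dp [-0.0, 0.0, -0.36] turn [0.0, 0.0, 0.0]
a1 dp [0.195, 0.058, 0.022] turn [-0.08, -0.09, -0.911]
a2 dp [0.148, 0.14, 0.018] turn [-0.08, -0.09, -0.911]
a3 dp [0.068, 0.192, 0.02] turn [-0.08, -0.09, -0.911]
down dp [-0.0, -0.0, 0.232] turn [0.0, -0.0, 0.0]
```

View pics/g3.png

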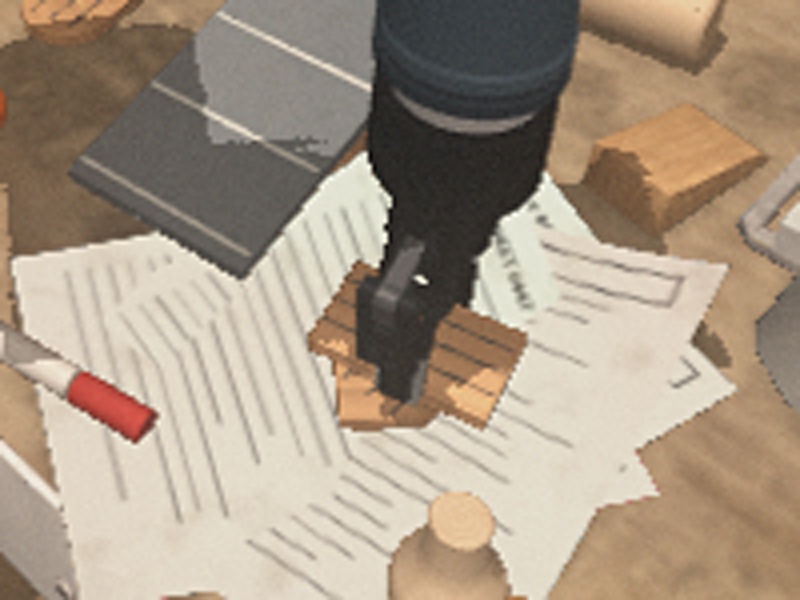

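The square shingle is gripped at opening 0.633, 3 mm off centre by my fit, so I allow for that. Next: lift.

arm_command:
  dp:
    - [0, 0, -0.1]
    - [0, 0, -0.34]
    - [0, 0, -0.36]
    - [0, 0, -0.36]
  turn:
    - [0, 0, 0]
    - [0, 0, 0]
    - [0, 0, 0]
    - [0, 0, 0]
  jaw: [0.5, 0.5, 0.5, 0.5]

```text
time_s: 10.92
eef_pos: [0.489, -0.2554, 0.0983]
eef_rot: [0.0, 0.624, 0.781, 0.0]
wrist_force: [-0.1, 0.7, -0.7]
opening: 0.633
grasp_force: 63.4
```

```bash
cat > p5.py <<'E'
from h import *
import sys
BY=.0867; BP=np.array([.5725,-.0962,0]); sl=np.radians(10)
def face(s,y,n):
    return BP+R.from_euler('z',BY).apply([s*np.cos(sl)-n*np.sin(sl),y,.035+s*np.sin(sl)+n*np.cos(sl)])
def carry(s,y,n,n2,slope=sl,k0=3):
    "TCP to face coords s,y; n final height off face, n2 hover"
    ob=get_obs();p0=ob["eef_pos"];r0=rq(ob["eef_rot"]);print(ob["time_s"],p0,ob["opening"],ob["grasp_force"])
    Q=tool(BY,slope,1);T2=face(s,y,n2);rv=(r0.inv()*Q).as_rotvec()
    plan([(p0+(T2-p0)*k/k0,r0*R.from_rotvec(rv*k/k0),"a%d"%k) for k in range(1,k0+1)]+[(face(s,y,n),Q,"down")])
if __name__=="__main__": carry(*map(float,sys.argv[1:5]),*( [np.radians(float(sys.argv[5])),int(sys.argv[6])] if len(sys.argv)>5 else []))
E
python3 p5.py -.061 -.001 .0005 .06
```

```text
10.925 [ 0.48895151 -0.25541335  0.09828113] 0.633243410090743 63.42483401298523
a1 dp [0.194, 0.062, 0.02] turn [-0.08, -0.091, -0.911]
a2 dp [0.145, 0.144, 0.016] turn [-0.08, -0.091, -0.911]
a3 dp [0.063, 0.194, 0.018] turn [-0.08, -0.091, -0.911]
down dp [-0.0, -0.0, 0.238] turn [0.0, -0.0, 0.0]
```

arm_command:
  dp:
    - [0.194, 0.062, 0.02]
    - [0.194, 0.062, 0.02]
    - [0.194, 0.062, 0.02]
    - [0.194, 0.062, 0.02]
  turn:
    - [-0.08, -0.091, -0.911]
    - [-0.08, -0.091, -0.911]
    - [-0.08, -0.091, -0.911]
    - [-0.08, -0.091, -0.911]
  jaw: [0.5, 0.5, 0.5, 0.5]

```text
time_s: 11.42
eef_pos: [0.492, -0.2037, 0.0913]
eef_rot: [0.029, 0.422, 0.906, 0.002]
wrist_force: [-0.0, -0.8, -0.7]
opening: 0.629
grasp_force: 63.4
```

arm_command:
  dp:
    - [0.145, 0.144, 0.016]
    - [0.145, 0.144, 0.016]
    - [0.145, 0.144, 0.016]
    - [0.145, 0.144, 0.016]
  turn:
    - [-0.08, -0.091, -0.911]
    - [-0.08, -0.091, -0.911]
    - [-0.08, -0.091, -0.911]
    - [-0.08, -0.091, -0.911]
  jaw: [0.5, 0.5, 0.5, 0.5]

```text
time_s: 11.92
eef_pos: [0.4972, -0.1537, 0.0873]
eef_rot: [0.06, 0.197, 0.979, 0.003]
wrist_force: [0.0, -0.0, -0.6]
opening: 0.626
grasp_force: 63.4
```

arm_command:
  dp:
    - [0.063, 0.194, 0.018]
    - [0.063, 0.194, 0.018]
    - [0.063, 0.194, 0.018]
    - [0.063, 0.194, 0.018]
  turn:
    - [-0.08, -0.091, -0.911]
    - [-0.08, -0.091, -0.911]
    - [-0.08, -0.091, -0.911]
    - [-0.08, -0.091, -0.911]
  jaw: [0.5, 0.5, 0.5, 0.5]

```text
time_s: 12.42
eef_pos: [0.5022, -0.1033, 0.083]
eef_rot: [0.086, -0.041, 0.995, 0.004]
wrist_force: [-0.0, -0.8, -1.3]
opening: 0.632
grasp_force: 63.5
```

```bash
python3 p5.py -.061 -.001 .0005 .002 10 1; python3 - <<'E'
from h import *
print(get_obs()["eef_rot"])
for n in("top","scene"):cv2.imwrite(f"pics/sq_{n}.png",camera(n))
t=cv2.imread("pics/sq_top.png");s=cv2.imread("pics/sq_scene.png")
cv2.imwrite("pics/g4.png",np.hstack([cv2.resize(t[150:250,260:360],(400,400),interpolation=2),cv2.resize(s[185:285,230:330],(400,400),interpolation=2)]))
E
```

```text
12.425 [ 0.50224521 -0.10332619  0.08296853] 0.6318170305144633 63.4700882434845
a1 dp [-0.001, -0.0, 0.23] turn [0.002, -0.002, -0.01]
down dp [-0.0, -0.0, 0.006] turn [-0.0, 0.0, -0.0]
[ 0.08642464 -0.0406985   0.99541693  0.00442107]
```

View pics/g4.png

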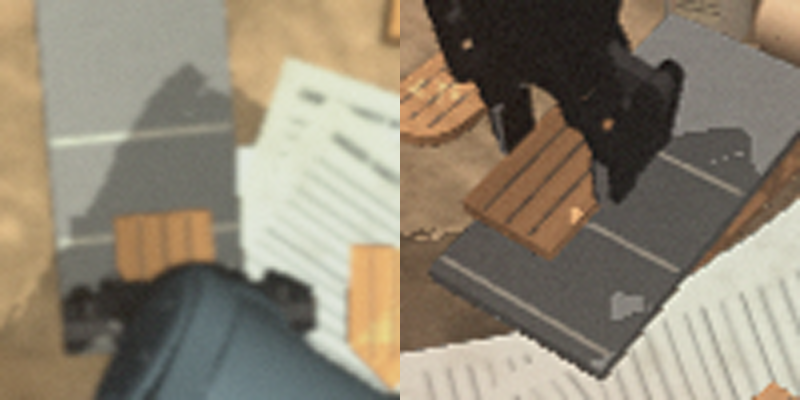

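The square shingle is held level with the face over the board. I check its offset in the grip from the visible end corners.

```bash
cat > off.py <<'E'
from h import *
o=get_obs();p=o["eef_pos"];r=rq(o["eef_rot"])
def held(obs): # obs (cam,uv,(x,y,z) in tool axes mm)-> fit offset a,b,yaw
    g=lambda q:np.concatenate([proj(n,r.apply(R.from_euler('z',q[2]).apply(np.array(l)/1e3)+[q[0],q[1],0])+p)[0]-uv for n,uv,l in obs])
    s=least_squares(g,[0,0,0]);print("offset mm",s.x[:2]*1e3,"yaw deg",np.degrees(s.x[2]),g(s.x).round(1).tolist())
E
python3 - <<'E'
from off import *
t=lambda xy:unc(xy,(260,150),4); s=lambda xy:unc(xy,(230,185),4)
# flip: tool x is down-slope, tool y = ?
print(r.as_matrix().round(2).tolist())
yl=28 if r.as_matrix()[1,1]>0 else -28
Z=-11
held([("top",t((115,215)),(-45,yl,Z)),("top",t((212,209)),(-45,-yl,Z)),("scene",s((66,204)),(45,yl,Z)),("scene",s((154,250)),(45,-yl,Z))])
E
```

```text
[[-0.98, -0.08, 0.17], [-0.08, 1.0, 0.02], [-0.17, 0.0, -0.98]]
offset mm [ 3.96039619 -2.60142478] yaw deg -1.423606228778073 [0.1, 0.1, 0.1, -1.0, -0.7, -0.1, 0.1, 0.6]
```

arm_command:
  dp:
    - [0, 0.006, 0.15]
    - [0, 0.006, 0.21]
    - [0, 0.006, 0.23]
    - [0, 0.006, 0.238]
    - [0, 0.006, 0.238]
  turn:
    - [0, 0, 0]
    - [0, 0, 0]
    - [0, 0, 0]
    - [0, 0, 0]
    - [0, 0, 0]
  jaw: [0.5, 0.5, 0.5, 0.5, 0.5]

```text
time_s: 13.15
eef_pos: [0.5132, -0.1011, 0.0255]
eef_rot: [0.087, -0.043, 0.995, 0.004]
wrist_force: [-1.0, 0.4, -0.7]
opening: 0.628
grasp_force: 63.5
```

arm_command:
  dp:
    - [0, 0, 0.004]
    - [0, 0, 0.004]
    - [0, 0, 0.004]
    - [0, 0, 0.004]
    - [0, 0, 0]
  turn:
    - [0, 0, 0]
    - [0, 0, 0]
    - [0, 0, 0]
    - [0, 0, 0]
    - [0, 0, 0]
  jaw: [0.5, 0.5, 0.78, 0.78, 0.78]

```text
time_s: 13.78
eef_pos: [0.5127, -0.1008, 0.0248]
eef_rot: [0.087, -0.043, 0.995, 0.004]
wrist_force: [0.0, -0.7, 0.9]
opening: 0.781
grasp_force: 0.0
```

arm_command:
  dp:
    - [0, 0, -0.1]
    - [0, 0, -0.35]
    - [0, 0, -0.4]
    - [0, 0, -0.4]
  turn:
    - [0, 0, 0]
    - [0, 0, 0]
    - [0, 0, 0]
    - [0, 0, 0]
  jaw: [0.8, 0.8, 0.8, 0.8]

```text
time_s: 14.28
eef_pos: [0.496, -0.1027, 0.1243]
eef_rot: [0.088, -0.043, 0.995, 0.003]
wrist_force: [0.9, 0.0, -0.5]
opening: 0.803
grasp_force: 0.0
```

```bash
cat > p6.py <<'E'
from h import *
import sys
# go to grasp a bench piece: x y heading(deg, flip form) hoverz grabz n
x,y,h,zh,zg,n=map(float,sys.argv[1:7]);n=int(n)
ob=get_obs();p0=ob["eef_pos"];r0=rq(ob["eef_rot"]);print(p0)
Q=tool(np.radians(h),0,1);P=np.array([x,y,zh]);rv=(r0.inv()*Q).as_rotvec()
plan([(p0+(P-p0)*k/n,r0*R.from_rotvec(rv*k/n),"a%d"%k) for k in range(1,n+1)]+[((x,y,zg),Q,"down")])
E
python3 p6.py .567 .0575 4.5 .09 -.001 1
```

```text
[ 0.49602976 -0.10273019  0.12427083]
a1 dp [-0.309, 0.614, 0.194] turn [-0.0, 0.337, 0.015]
down dp [0.0, -0.0, 0.364] turn [0.0, -0.0, -0.0]
```

The square shingle is released. Next: go to the round one, and check the square placement on the way.

arm_command:
  dp:
    - [-0.309, 0.614, 0.194]
    - [-0.309, 0.614, 0.194]
    - [-0.309, 0.614, 0.194]
    - [-0.309, 0.614, 0.194]
    - [-0.309, 0.614, 0.194]
  turn:
    - [0, 0.337, 0.015]
    - [0, 0.337, 0.015]
    - [0, 0.337, 0.015]
    - [0, 0.337, 0.015]
    - [0, 0.337, 0.015]
  jaw: [0.85, 0.85, 0.85, 0.85, 0.85]

```text
time_s: 14.9
eef_pos: [0.565, 0.0581, 0.087]
eef_rot: [-0.003, -0.04, 0.999, 0.001]
wrist_force: [-0.5, 0.2, 0.6]
opening: 0.849
grasp_force: 0.0
```

```bash
python3 p6.py .567 .0575 4.5 .05 0 1;python3 - <<'E'
from h import *
for n in("top","scene"):cv2.imwrite(f"pics/r0_{n}.png",camera(n))
t=cv2.imread("pics/r0_top.png")
cv2.imwrite("pics/g5.png",np.hstack([cv2.resize(t[150:250,262:332],(420,600),interpolation=2),cv2.resize(t[200:260,325:388],None,fx=6,fy=6,interpolation=2)[:360].repeat(1,0) if 0 else cv2.copyMakeBorder(cv2.resize(t[200:260,325:388],(378,360),interpolation=2),0,240,0,0,0)]))
E
```

```text
[0.56500231 0.05807998 0.08696236]
a1 dp [-0.009, -0.003, 0.148] turn [0.003, -0.011, 0.002]
down dp [0.0, 0.0, 0.2] turn [-0.0, 0.0, 0.0]
```

View pics/g5.png

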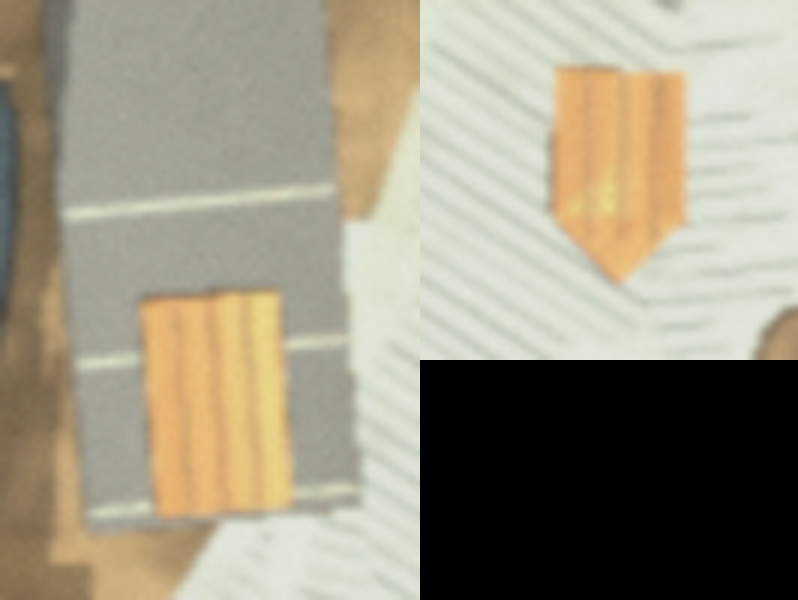

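The square shingle lies along the middle with its lower end about on line 1. Pointed shingle corners are at (557,67) and (685,72), tip (620,284). Next: compute both exactly and grasp the round one.

arm_command:
  dp:
    - [-0.009, -0.003, 0.24]
    - [-0.009, -0.003, 0.33]
    - [-0.009, -0.003, 0.348]
    - [-0.009, -0.003, 0.348]
  turn:
    - [0, 0, 0]
    - [0, 0, 0]
    - [0, 0, 0]
    - [0, 0, 0]
  jaw: [0.85, 0.85, 0.85, 0.85]

```text
time_s: 15.5
eef_pos: [0.569, 0.0566, 0.0028]
eef_rot: [-0.001, -0.039, 0.999, 0.001]
wrist_force: [0.4, 0.4, 0.4]
opening: 0.85
grasp_force: 0.0
```

arm_command:
  dp:
    - [0, 0, 0]
    - [0, 0, 0]
    - [0, 0, 0]
    - [0, 0, 0]
  turn:
    - [0, 0, 0]
    - [0, 0, 0]
    - [0, 0, 0]
    - [0, 0, 0]
  jaw: [0.5, 0.5, 0.5, 0.5]

```text
time_s: 16.0
eef_pos: [0.57, 0.0569, 0.0046]
eef_rot: [0.001, -0.039, 0.999, 0.0]
wrist_force: [-3.0, -1.8, 9.7]
opening: 0.615
grasp_force: 60.7
```

```bash
cat > p7.py <<'E'
from p5 import *
def infer(off,s,xy,n): # slope coords s,y for a top pixel on plane n above face
    uv=unc(xy,off,s);r=least_squares(lambda q:proj("top",face(q[0],q[1],n))[0]-uv,[0,0]);return r.x*1e3
if __name__=="__main__":
    G=(262,150)
    for xy in((141,299),(281,291),(293,508),(155,517)):print("sq",infer(G,6,xy,.010).round(1))
    for a in((88,515),(355,490),(66,214),(335,189),(80,362),(348,341)):print("line",infer(G,6,a,0).round(1))
    o=lambda xy,l:("top",unc(xy,(325,200),6),np.array(l,float)/1000)
    print("pointed",fit([o((137,67),(45,28,10)),o((265,72),(45,-28,10)),o((200,284),(-45,0,10)),o((133,213),(-17,28,10)),o((266,220),(-17,-28,10))],(.47,-.25,0)))
    print(get_obs()["eef_pos"])
E
python3 p7.py
```

```text
sq [-20.6  27.5]
sq [-22.5 -29.1]
sq [-112.1  -27.4]
sq [-110.7   29. ]
line [-109.8   55.6]
line [-109.4  -54.6]
line [15.3 54.3]
line [ 15.6 -55.3]
line [-46.   53.6]
line [-47.2 -56.1]
pointed (array([ 0.47491613, -0.2529596 , -0.03196696]), array([[-0.46195438, -0.29802058],
       [ 0.78960958, -0.47373688],
       [-0.24365444,  0.3448133 ],
       [-0.22261383,  0.46138195],
       [ 0.26260979, -0.03823342]]))
[0.57001442 0.05691349 0.00463417]
```

The round shingle is gripped at 60 N, with the TCP about 3 mm above its centre and 4.6 mm off its underside. The square one is within 2 mm of its line and centred, so I carry on.

arm_command:
  dp:
    - [0, 0, -0.1]
    - [0, 0, -0.34]
    - [0, 0, -0.38]
    - [0, 0, -0.38]
  turn:
    - [0, 0, 0]
    - [0, 0, 0]
    - [0, 0, 0]
    - [0, 0, 0]
  jaw: [0.5, 0.5, 0.5, 0.5]

```text
time_s: 16.5
eef_pos: [0.5698, 0.0572, 0.0989]
eef_rot: [0.001, -0.039, 0.999, 0.0]
wrist_force: [0.8, -0.6, -0.4]
opening: 0.613
grasp_force: 62.4
```

```bash
python3 p5.py .0014 .0005 .012 .06 .83 1
```

```text
16.5 [0.56978885 0.05723709 0.09886768] 0.6129411913071694 62.408944722265005
a1 dp [0.074, -0.611, 0.018] turn [0.001, -0.025, -0.015]
down dp [-0.031, 0.0, 0.19] turn [0.0, 0.0, 0.0]
```

arm_command:
  dp:
    - [0.074, -0.611, 0.018]
    - [0.074, -0.611, 0.018]
    - [0.074, -0.611, 0.018]
    - [0.074, -0.611, 0.018]
    - [0.074, -0.611, 0.018]
  turn:
    - [0, -0.025, -0.015]
    - [0, -0.025, -0.015]
    - [0, -0.025, -0.015]
    - [0, -0.025, -0.015]
    - [0, -0.025, -0.015]
  jaw: [0.5, 0.5, 0.5, 0.5, 0.5]

```text
time_s: 17.12
eef_pos: [0.5613, -0.0956, 0.0911]
eef_rot: [0.004, -0.043, 0.999, 0.002]
wrist_force: [-0.1, 0.5, -0.3]
opening: 0.615
grasp_force: 62.4
```

```bash
python3 p5.py .0014 .0005 .012 .012 .83 1; python3 - <<'E'
from h import *
for n in("top","scene"):cv2.imwrite(f"pics/r1_{n}.png",camera(n))
t=cv2.imread("pics/r1_top.png");s=cv2.imread("pics/r1_scene.png")
cv2.imwrite("pics/g6.png",np.hstack([cv2.resize(t[140:240,260:340],(400,500),interpolation=2),cv2.resize(s[180:280,230:310],(400,500),interpolation=2)]))
E
```

```text
17.125 [ 0.56129296 -0.09557431  0.09109546] 0.6151611286517903 62.44763315655291
a1 dp [-0.04, -0.005, 0.176] turn [0.005, -0.011, -0.001]
down dp [0.0, 0.0, 0.0] turn [-0.0, 0.0, 0.0]
```

View pics/g6.png

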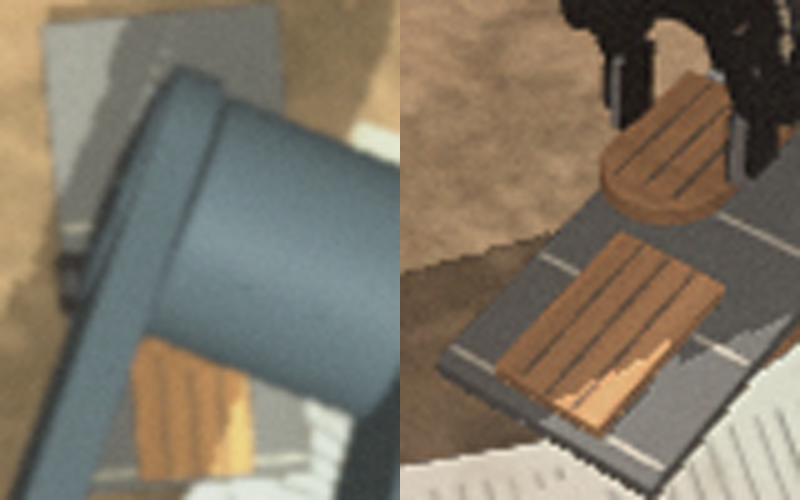

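The round shingle is held level above the square one, nose downslope at about (660,215). Next: lower and release.

arm_command:
  dp:
    - [-0.038, -0.003, 0.11]
    - [-0.038, -0.003, 0.15]
    - [-0.038, -0.003, 0.17]
    - [-0.038, -0.003, 0.177]
    - [-0.038, -0.003, 0.177]
  turn:
    - [0, 0, 0]
    - [0, 0, 0]
    - [0, 0, 0]
    - [0, 0, 0]
    - [0, 0, 0]
  jaw: [0.5, 0.5, 0.5, 0.5, 0.5]

```text
time_s: 17.85
eef_pos: [0.5724, -0.0963, 0.0487]
eef_rot: [0.006, -0.043, 0.999, 0.001]
wrist_force: [-0.2, 0.1, -0.8]
opening: 0.612
grasp_force: 62.5
```

arm_command:
  dp:
    - [0, 0, 0.003]
    - [0, 0, 0.003]
    - [0, 0, 0.003]
    - [0, 0, 0.003]
    - [0, 0, 0.003]
  turn:
    - [0, 0, 0]
    - [0, 0, 0]
    - [0, 0, 0]
    - [0, 0, 0]
    - [0, 0, 0]
  jaw: [0.5, 0.5, 0.5, 0.5, 0.5]

```text
time_s: 18.48
eef_pos: [0.5722, -0.0963, 0.0475]
eef_rot: [0.006, -0.043, 0.999, 0.001]
wrist_force: [1.2, -0.7, -0.7]
opening: 0.61
grasp_force: 62.5
```

```bash
python3 p5.py .0014 .0005 .0105 .012 .83 1; python3 -c "
from bench import *
print(get_obs()['wrist_force'])"
```

```text
18.475 [ 0.57222971 -0.09627223  0.04749001] 0.6095766458223105 62.452559089288116
a1 dp [0.002, 0.002, 0.002] turn [0.002, -0.007, -0.001]
down dp [-0.001, 0.0, 0.006] turn [0.0, -0.0, 0.0]
[ 1.21576223 -0.71942487 -0.68321183]
```

arm_command:
  dp:
    - [0, 0, 0.006]
    - [0, 0, 0.008]
    - [0, 0, 0.008]
  turn:
    - [0, 0, 0]
    - [0, 0, 0]
    - [0, 0, 0]
  jaw: [0.5, 0.5, 0.5]

```text
time_s: 18.85
eef_pos: [0.5724, -0.0963, 0.0465]
eef_rot: [0.006, -0.043, 0.999, 0.001]
wrist_force: [-3.5, 0.5, 8.2]
opening: 0.613
grasp_force: 64.6
```

arm_command:
  dp:
    - [0, 0, 0.004]
    - [0, 0, 0.006]
    - [0, 0, 0.006]
  turn:
    - [0, 0, 0]
    - [0, 0, 0]
    - [0, 0, 0]
  jaw: [0.5, 0.5, 0.5]

```text
time_s: 19.23
eef_pos: [0.5726, -0.0963, 0.0463]
eef_rot: [0.006, -0.043, 0.999, 0.001]
wrist_force: [-8.7, 1.9, 18.8]
opening: 0.614
grasp_force: 66.9
```

arm_command:
  dp:
    - [0, 0, -0.007]
    - [0, 0, -0.007]
    - [0, 0, -0.007]
    - [0, 0, -0.007]
    - [0, 0, -0.007]
  turn:
    - [0, 0, 0]
    - [0, 0, 0]
    - [0, 0, 0]
    - [0, 0, 0]
    - [0, 0, 0]
  jaw: [0.5, 0.66, 0.8, 0.8, 0.8]

```text
time_s: 19.85
eef_pos: [0.5722, -0.0962, 0.0455]
eef_rot: [0.005, -0.043, 0.999, 0.001]
wrist_force: [-0.2, -0.7, -0.4]
opening: 0.8
grasp_force: 0.0
```

arm_command:
  dp:
    - [0, 0, -0.12]
    - [0, 0, -0.34]
    - [0, 0, -0.34]
    - [0, 0, -0.34]
  turn:
    - [0, 0, 0]
    - [0, 0, 0]
    - [0, 0, 0]
    - [0, 0, 0]
  jaw: [0.8, 0.8, 0.8, 0.8]

```text
time_s: 20.35
eef_pos: [0.5712, -0.0964, 0.1307]
eef_rot: [0.006, -0.043, 0.999, 0.001]
wrist_force: [-0.7, 0.0, 0.6]
opening: 0.805
grasp_force: 0.0
```

```bash
python3 p6.py .475 -.253 -1.83 .09 0 1
```

```text
[ 0.57122908 -0.09640814  0.13067027]
a1 dp [0.439, -0.591, 0.157] turn [0.004, 0.021, 0.226]
down dp [0.0, -0.0, 0.36] turn [0.0, 0.0, -0.0]
```

arm_command:
  dp:
    - [0.439, -0.591, 0.157]
    - [0.439, -0.591, 0.157]
    - [0.439, -0.591, 0.157]
    - [0.439, -0.591, 0.157]
    - [0.439, -0.591, 0.157]
  turn:
    - [0, 0.021, 0.226]
    - [0, 0.021, 0.226]
    - [0, 0.021, 0.226]
    - [0, 0.021, 0.226]
    - [0, 0.021, 0.226]
  jaw: [0.85, 0.85, 0.85, 0.85, 0.85]

```text
time_s: 20.98
eef_pos: [0.4745, -0.2524, 0.0889]
eef_rot: [-0.001, 0.017, 1.0, 0.002]
wrist_force: [0.3, 0.3, -0.7]
opening: 0.852
grasp_force: 0.0
```

```bash
python3 p6.py .475 -.253 -1.83 .05 0 1;python3 - <<'E'
from h import *
for n in("top","scene"):cv2.imwrite(f"pics/r2_{n}.png",camera(n))
t=cv2.imread("pics/r2_top.png");s=cv2.imread("pics/r2_scene.png")
cv2.imwrite("pics/g7.png",np.hstack([cv2.resize(t[140:240,262:332],(420,600),interpolation=2),cv2.resize(s[190:290,230:293],(378,600),interpolation=2)]))
E
```

```text
[ 0.47453895 -0.25236388  0.08891746]
a1 dp [-0.002, -0.003, 0.156] turn [0.007, -0.003, -0.002]
down dp [0.0, 0.0, 0.2] turn [-0.0, 0.0, 0.0]
```

View pics/g7.png

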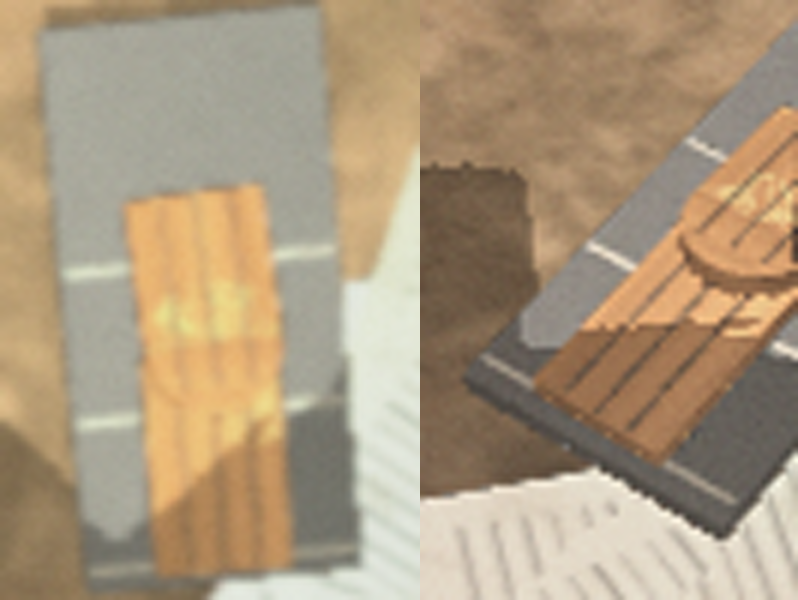

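The round shingle laps the square one, with its nose at about (210,410) and line 2 at about row 413 there. Its upper end is at (125,202)–(264,186). Next: grasp the pointed one.

arm_command:
  dp:
    - [-0.006, -0.003, 0.24]
    - [-0.006, -0.003, 0.33]
    - [-0.006, -0.003, 0.356]
    - [-0.006, -0.003, 0.356]
  turn:
    - [0, 0, 0]
    - [0, 0, 0]
    - [0, 0, 0]
    - [0, 0, 0]
  jaw: [0.85, 0.85, 0.85, 0.85]

```text
time_s: 21.58
eef_pos: [0.4774, -0.2531, 0.0015]
eef_rot: [0.0, 0.015, 1.0, 0.001]
wrist_force: [1.0, -0.8, 0.5]
opening: 0.852
grasp_force: 0.0
```

arm_command:
  dp:
    - [0, 0, 0]
    - [0, 0, 0]
    - [0, 0, 0]
    - [0, 0, 0]
  turn:
    - [0, 0, 0]
    - [0, 0, 0]
    - [0, 0, 0]
    - [0, 0, 0]
  jaw: [0.5, 0.5, 0.5, 0.5]

```text
time_s: 22.08
eef_pos: [0.4781, -0.2544, 0.0032]
eef_rot: [0.001, 0.016, 1.0, 0.0]
wrist_force: [-0.5, 2.1, 5.3]
opening: 0.627
grasp_force: 61.6
```

arm_command:
  dp:
    - [0, 0, -0.1]
    - [0, 0, -0.34]
    - [0, 0, -0.4]
    - [0, 0, -0.4]
  turn:
    - [0, 0, 0]
    - [0, 0, 0]
    - [0, 0, 0]
    - [0, 0, 0]
  jaw: [0.5, 0.5, 0.5, 0.5]

```text
time_s: 22.58
eef_pos: [0.4778, -0.2547, 0.1031]
eef_rot: [0.002, 0.016, 1.0, -0.0]
wrist_force: [-0.7, 0.1, -0.9]
opening: 0.618
grasp_force: 63.2
```

```bash
python3 - <<'E'
from p7 import *
for xy in((126,202),(264,186)):print("rd top end",infer((262,140),6,xy,.010).round(1))
print("nose",infer((262,140),6,(212,409),.024).round(1))
E
```

```text
rd top end [43.5 28.4]
rd top end [ 44.9 -27.3]
nose [-41.    1.9]
```

The round placement is within about 1 mm. Next: carry the pointed one.

```bash
python3 p5.py .0634 .0005 .0115 .055 .83 1
```

```text
22.575 [ 0.4777876  -0.25473474  0.10314543] 0.6175540368370753 63.15451741218567
a1 dp [-0.568, 0.673, 0.013] turn [-0.004, -0.021, -0.226]
down dp [-0.028, -0.0, 0.172] turn [-0.0, 0.0, -0.0]
```

arm_command:
  dp:
    - [-0.568, 0.673, 0.013]
    - [-0.568, 0.673, 0.013]
    - [-0.568, 0.673, 0.013]
    - [-0.568, 0.673, 0.013]
    - [-0.568, 0.673, 0.013]
  turn:
    - [-0.004, -0.021, -0.226]
    - [-0.004, -0.021, -0.226]
    - [-0.004, -0.021, -0.226]
    - [-0.004, -0.021, -0.226]
    - [-0.004, -0.021, -0.226]
  jaw: [0.5, 0.5, 0.5, 0.5, 0.5]

```text
time_s: 23.2
eef_pos: [0.6237, -0.0876, 0.0957]
eef_rot: [0.004, -0.045, 0.999, 0.003]
wrist_force: [-0.0, 0.5, -1.4]
opening: 0.619
grasp_force: 63.2
```

arm_command:
  dp:
    - [0, 0, 0]
    - [0, 0, 0]
  turn:
    - [0, 0, 0]
    - [0, 0, 0]
  jaw: [0.5, 0.5]

```text
time_s: 23.45
eef_pos: [0.6229, -0.0912, 0.0975]
eef_rot: [0.005, -0.042, 0.999, 0.002]
wrist_force: [-0.8, 0.4, -0.3]
opening: 0.621
grasp_force: 63.2
```

```bash
python3 p5.py .0634 .0005 .0115 .0115 .83 1
```

```text
23.45 [ 0.62288193 -0.0912208   0.09745734] 0.6213214118342402 63.16124081611633
a1 dp [-0.038, -0.001, 0.161] turn [0.007, -0.009, -0.003]
down dp [0.0, 0.0, 0.0] turn [-0.0, 0.0, 0.0]
```

arm_command:
  dp:
    - [-0.038, 0, 0.1]
    - [-0.038, 0, 0.14]
    - [-0.038, 0, 0.155]
    - [-0.038, 0, 0.161]
    - [-0.038, 0, 0.161]
  turn:
    - [0, 0, 0]
    - [0, 0, 0]
    - [0, 0, 0]
    - [0, 0, 0]
    - [0, 0, 0]
  jaw: [0.5, 0.5, 0.5, 0.5, 0.5]

```text
time_s: 24.08
eef_pos: [0.6341, -0.0894, 0.0586]
eef_rot: [0.006, -0.043, 0.999, 0.002]
wrist_force: [-0.6, 0.1, -0.7]
opening: 0.618
grasp_force: 63.2
```

arm_command:
  dp:
    - [0, 0, 0.004]
    - [0, 0, 0.004]
    - [0, 0, 0.004]
  turn:
    - [0, 0, 0]
    - [0, 0, 0]
    - [0, 0, 0]
  jaw: [0.5, 0.5, 0.5]

```text
time_s: 24.45
eef_pos: [0.6339, -0.0891, 0.0571]
eef_rot: [0.006, -0.043, 0.999, 0.002]
wrist_force: [-0.4, 0.2, -0.9]
opening: 0.62
grasp_force: 63.2
```

```bash
python3 p5.py .0634 .0005 .0105 .0105 .83 1
```

```text
24.45 [ 0.63392035 -0.08914776  0.0571321 ] 0.6196019522933293 63.1528902053833
a1 dp [0.005, -0.005, 0.003] turn [0.006, -0.006, -0.0]
down dp [0.0, 0.0, 0.0] turn [0.0, -0.0, -0.0]
```

arm_command:
  dp:
    - [0.003, -0.003, 0.005]
    - [0.003, -0.003, 0.005]
    - [0.003, -0.003, 0.005]
  turn:
    - [0, 0, 0]
    - [0, 0, 0]
    - [0, 0, 0]
  jaw: [0.5, 0.5, 0.5]

```text
time_s: 24.82
eef_pos: [0.6337, -0.0898, 0.0563]
eef_rot: [0.006, -0.043, 0.999, 0.002]
wrist_force: [-0.4, 2.1, 4.8]
opening: 0.623
grasp_force: 63.9
```

arm_command:
  dp:
    - [0, 0, 0.004]
    - [0, 0, 0.004]
    - [0, 0, 0.004]
  turn:
    - [0, 0, 0]
    - [0, 0, 0]
    - [0, 0, 0]
  jaw: [0.5, 0.5, 0.5]

```text
time_s: 25.2
eef_pos: [0.6338, -0.0898, 0.0562]
eef_rot: [0.006, -0.043, 0.999, 0.002]
wrist_force: [-3.0, 2.6, 11.1]
opening: 0.621
grasp_force: 64.8
```

Contact. Next: ease off, release, and retreat up and back.

arm_command:
  dp:
    - [0, 0, -0.005]
    - [0, 0, -0.005]
    - [0, 0, -0.005]
    - [0, 0, -0.005]
    - [0, 0, -0.005]
  turn:
    - [0, 0, 0]
    - [0, 0, 0]
    - [0, 0, 0]
    - [0, 0, 0]
    - [0, 0, 0]
  jaw: [0.5, 0.66, 0.8, 0.8, 0.8]

```text
time_s: 25.82
eef_pos: [0.633, -0.0901, 0.0557]
eef_rot: [0.005, -0.043, 0.999, 0.002]
wrist_force: [0.6, -0.3, -0.4]
opening: 0.796
grasp_force: 0.0
```

arm_command:
  dp:
    - [0, 0, -0.12]
    - [0, 0, -0.34]
    - [0, 0, -0.5]
    - [0, 0, -0.5]
  turn:
    - [0, 0, 0]
    - [0, 0, 0]
    - [0, 0, 0]
    - [0, 0, 0]
  jaw: [0.8, 0.8, 0.8, 0.8]

```text
time_s: 26.32
eef_pos: [0.6344, -0.0914, 0.1859]
eef_rot: [0.009, -0.043, 0.999, 0.0]
wrist_force: [0.1, -0.3, -0.4]
opening: 0.799
grasp_force: 0.0
```

arm_command:
  dp:
    - [0.8, -0.9, 0]
    - [0.8, -0.9, 0]
    - [0.8, -0.9, 0]
    - [0.8, -0.9, 0]
    - [0.8, -0.9, 0]
  turn:
    - [0, 0, 0]
    - [0, 0, 0]
    - [0, 0, 0]
    - [0, 0, 0]
    - [0, 0, 0]
  jaw: [0.8, 0.8, 0.8, 0.8, 0.8]

```text
time_s: 26.95
eef_pos: [0.4499, -0.3331, 0.1768]
eef_rot: [0.005, -0.043, 0.999, 0.003]
wrist_force: [0.3, -0.7, 0.1]
opening: 0.802
grasp_force: 0.0
```

```bash
python3 - <<'E'
from h import *
for n in("top","scene"):cv2.imwrite(f"pics/f_{n}.png",camera(n))
t=cv2.imread("pics/f_top.png");s=cv2.imread("pics/f_scene.png")
print(get_obs()["time_s"])
cv2.imwrite("pics/g8.png",np.hstack([cv2.resize(t[130:250,262:332],(350,600),interpolation=2),cv2.resize(s[120:320,100:250+0],(450,600),interpolation=2)]))
cv2.imwrite("pics/g9.png",cv2.resize(s[130:290,100:350],(800,512),interpolation=2))
E
```

```text
27.05
```

View pics/g8.png

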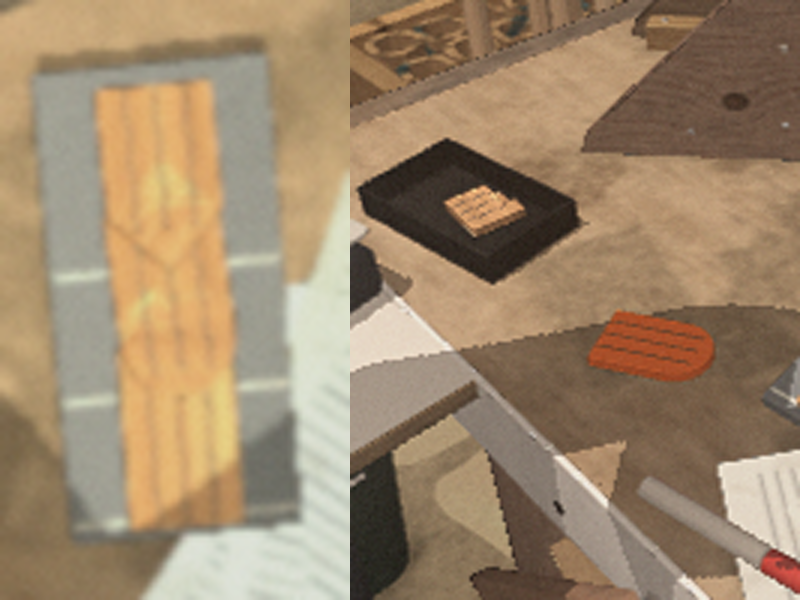

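View pics/g9.png

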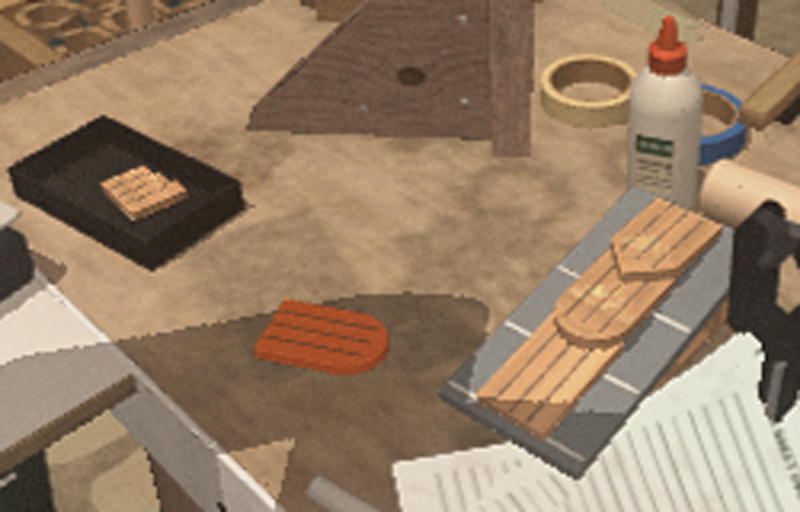

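All three shingles lap down the middle, the snapped piece is flat in the tray, and the bottle stands. One last numeric check.

```bash
python3 - <<'E'
from p7 import *
G=(262,130)
for n,xy,h in(("pt upper",(97,90),.01),("pt upper",(212,82),.01),("tip (want 15.4)",(171,271),.024),("round nose (want -47)",(176,395),.024),("sq low (want -109.5)",(130,529),.01),("sq low",(243,522),.01)):print(n,infer(G,5,xy,h).round(1))
E
```

```text
pt upper [105.3  27.3]
pt upper [104.2 -27.9]
tip (want 15.4) [17.   0.1]
round nose (want -47) [-43.    2.4]
sq low (want -109.5) [-109.9   28.5]
sq low [-111.4  -26.9]
```

All the ends are within a few millimetres of their lines and centred, so I hand in.

```bash
python3 -c "
from bench import *
print(hand_in())"
```

```text
the job is handed in; nothing more can be done
None
```

The job is handed in: the square, round and pointed shingles are lapped in that order down the board (square and pointed ends measured within 2 mm of their lines, the round nose within about 4 mm), the snapped piece is flat in the tray, and the glue bottle stands where it was.

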